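# Brace the paper-clip jar and unscrew its tight cap

## Task

Stand the square amber jar of paper clips upright, right down in the well of the blue holder with its red cap still tight, so that the holder braces it. Then unscrew the cap, lift it off once it comes free, and finish while still holding it a finger's width or two straight above the open jar, the jar staying down in the holder. Keep the jar upright throughout and leave the other things on the desk where they are.

Things in the scene. Friction and masses are not known exactly. Their poses are not given: they have to be found in the camera images.
- cap_mid (a point): Centre (half-way up) of the red ribbed twist-off cap, 52 mm across, 28 mm high, white dash on top, 40 g; z up along its axis. Screwed on, it is 50 mm above jar_mid. Yaw relative to the jar: 0 fully tight, 0.02 to 0.17 at the start, grows anticlockwise from above; about 1.05 rad its lugs come free, about 1.6 rad is a stop. Friction 0.15 to 0.4 N m; it stays where left, so can be turned in several grasps.
- jar_mid (a point): Centre of the loose amber glass jar's square body (60x60 mm, 58 mm high; this point 30 mm above the underside; sides along x and y; z up). Jar and cap 0.3 to 0.55 kg; it can be carried by its tight cap. The shoulder, 58 mm above the underside, lies 8 mm below the cap's lower edge (a low cone under the cap, to 64 mm). Standing free it spins with the cap; pulling a cap still engaged lifts the jar.
- jar_mouth (a point): Mouth of the jar, on its axis 92 mm above its underside (62 mm above jar_mid): top of the sprung black rubber seal with the cap off. The round neck is 31 mm across, with three thread ledges to 40 mm. While screwed on, the cap reaches from 26 mm below this point to 2 mm above it; it is clear of the jar once its lower edge is above this point.
- well_floor (a point): Floor centre of the well of the blue jar holder, fixed to the desk; 8 mm above the desk, on a foot of 112x112 mm; z up. Square well 68x68 mm (4 mm clearance each side of the jar), sides along x and y. Walls vertical to 20 mm above this floor, then black rubber lips flare out to about 31 mm above it, 83 mm opening. It stops the jar turning (about 0.15 rad of play either way).
- vase: Bystander: dark ribbed stoneware vase, 126 mm across, 223 mm tall, standing; origin at the centre of its underside
- glue_stick: Bystander: blue and white glue stick, 24 mm across, 92 mm tall, standing; origin at the centre of its underside
- binder_clip_0: Bystander: black binder clip, 50x32x30 mm; origin at the centre of its underside
- binder_clip_1: Bystander: black binder clip, 45x29x27 mm; origin at the centre of its underside
- usb_stick: Bystander: black memory stick, 18x48x8 mm; origin at the centre of its underside
- scissors: Bystander: blue-handled scissors lying flat, 87x199x9 mm; origin at the centre of its underside
- stapler: Bystander: grey-brown stapler, 130x34x48 mm; origin at the centre of its underside
Not all that is in view belongs to the job. Of the things that look like the part that bears cap_mid, the middle-sized one is meant.

How it is judged:
By the outcome, as a careful person would: the job done as asked, in the order asked, and still so for the second after the job is handed in, while the arm keeps its last pose, push and grip.
It also fails if it takes over 51 s, if anything falls off the work surface, if the arm or the gripper's body presses on something with over 40 N, if the wrist force passes 120 N, or if a joint passes its speed limit or range.

## Robot

A 7-joint arm with a two-finger parallel gripper is mounted at the origin on the work surface; the furniture and walls round the work are solid. World frame = base frame: x ahead of the robot, y to its left, z up, the work surface at z = 0. Lengths are in m, angles in rad, forces in N, time in s.
With the tool pointing down it reaches from about 0.425 to 0.925 m from the base axis. Payload 6.8 kg.
Tool frame: the origin (TCP) lies midway between the tips of the shut fingers; the grasp point (between the pads) lies 19 mm behind it; z points along the fingers, y is the line along which they close (so a half turn about z gives the same grasp; the last joint's range is limited). The gripper opens to 85 mm and grips with 20 to 120 N. Pads are 22 mm wide; open, the fingers measure 114 mm over their backs; the gripper's body (76 mm by 85 mm) begins 54 mm behind the grasp point. The pads swing forward as they close: fully open they stand 13 mm farther back than shut.
Start: joints at [1.027, 0.477, 0.022, 1.555, -0.011, 1.109, -0.083], TCP at [0.285, -0.612, 0.231] pointing down, gripper open.
Joint ranges: [-2.96, 2.96], [-0.34, 2.1], [-1.41, 1.46], [0.24, 2.44], [-1.37, 4.51], [0.17, 1.92], [-2.96, 2.96]. Speed limits (rad/s): [2.39, 2.39, 3.14, 3.14, 3.14, 3.14, 3.14].

## Interface

Orientations are given as a unit quaternion [w, x, y, z].
In Python, from station import * gives the robot as it stands.
- The arm moves only by the shell command python3 -m creep 'ROWS' [FORCE]. ROWS is JSON, a list of rows, each a list of 7 numbers: the gripper command: -1 is shut, 1 is fully open, values between are in proportion, then the shift along the world's x, y, z in mm, then the turn, a rotation vector about the world's x, y, z in rad. A call has 1 to 5 rows; each row shifts and turns the commanded pose from where the row before left it; what a row does not reach is not made up. A row lasts 1/8 s, in which the tool goes at most 62.5 mm and 10.7 degrees, less where a joint would pass 70% of its speed; a pose out of reach is approached as far as the arm can. A call is refused whole if a number of a shift passes 62.5 or a number of a turn 0.188, either way. A call with a gripper value outside its range is refused whole. The fingers move at their own pace and stop on an object; FORCE is the grip in N (left out, the last holds). Time passes only in rows, so rows that do not move let the fingers close. It gives the time, the measured TCP pose, the force, the opening and the grip force at its end, in the units of the state.
- get_obs(): the state, without advancing time (a new reading comes with each control period).
- read_camera(name): name is "scene" or "top"; returns (picture, depth): 480x640x3 uint8, red, green, blue; 480x640 float32, m along the optical axis (not along the pixel's ray), 0 where there is no reading.
- camera_params(name): a dict with "intrinsics" (3x3 intrinsics, pixels), "cam_to_world" (4x4, takes a point from camera to world coordinates). Camera axes: x right, y up, looking along -z (the intrinsics and any distortion apply to the point x, -y, -z); pixel columns grow to the right and rows downward; lengths in m; the calibration is good to about 2 mm. A picture is of the moment at which its call begins. camera_params takes no time and is no camera call.
- hand_in(): hands the job in; it is judged then, once.
The state is a dict: "t": time; "q": joint angles; "joint_vel": joint speeds; "joint_torque": joint torques, N m; "eef_pos": TCP position; "tool_rot": TCP orientation; "contact_force": force on the tool from outside, world axes, zero at the start; "torque": the same for the moment, N m; "gripper_width": opening from 0.0 (shut) to 1.0 (fully open); "grasp_force": force on a finger pad.
Only numpy, scipy, OpenCV 4.12 (cv2) and the standard library are available. Lean on these libraries where they do the work, as an engineer would, in place of code of your own. Each camera call takes 0.05 s, during which the arm holds its last target. There are 200 camera calls.

## Working session

There is one attempt and no reset: what is moved stays moved. The work goes in short steps, Python scripts to look and compute and a shell command to move; the robot and the scene stay as the last step left them, time stands still between calls to the robot, and variables do not carry over. Pictures are saved under pics/ and viewed, at most 10 in all, crops included, and the job is handed in when it is done.

```bash
mkdir -p pics; ls
cat > h.py <<'E'
from station import *
import numpy as np, cv2
def snap(n):
    p,d=read_camera(n); c=camera_params(n); return p,d,np.array(c["intrinsics"]),np.array(c["cam_to_world"]),c
def pts(d,K,T):
    v,u=np.mgrid[0:d.shape[0],0:d.shape[1]]
    P=np.stack([(u-K[0,2])/K[0,0]*d,-(v-K[1,2])/K[1,1]*d,-d],-1)
    return P@T[:3,:3].T+T[:3,3]
E
python3 - <<'E'
from h import *
o=get_obs();print(o)
for n in("scene","top"):
    p,d,K,T,c=snap(n);print(n,c)
    cv2.imwrite(f"pics/{n}0.png",p[...,::-1]);np.savez(f"{n}0.npz",p=p,d=d,K=K,T=T)
E
```

```text
pics
{'t': 0.0, 'q': array([ 1.02687487,  0.47777618,  0.02228297,  1.55649228, -0.01151547,
        1.1093236 , -0.0830861 ]), 'joint_vel': array([-0.00063813,  0.00011341, -0.00035241,  0.00021248, -0.00120431,
       -0.00126387, -0.00090254]), 'joint_torque': array([-6.62980165e-04, -5.96442819e+01,  1.60747491e+00, -2.81198323e+01,
        1.24023895e-02,  9.42570943e-03, -8.78473060e-06]), 'eef_pos': array([ 0.28471179, -0.61132907,  0.23032343]), 'tool_rot': array([-9.02135207e-04,  9.76342333e-01,  2.16228520e-01, -2.50716945e-04]), 'contact_force': array([ 0.01236107,  0.38281311, -0.40990839]), 'torque': array([0.01849984, 0.01818229, 0.02698374]), 'grasp_force': 0.0, 'gripper_width': 1.0000054324007088}
scene {'intrinsics': array([[523.64184261,   0.        , 317.35168953],
       [  0.        , 523.64184261, 237.73501448],
       [  0.        ,   0.        ,   1.        ]]), 'cam_to_world': array([[-0.6367664 ,  0.47568272, -0.60683977,  0.05181243],
       [-0.77105032, -0.39605246,  0.49862195,  0.39341829],
       [-0.00315454,  0.7854097 ,  0.61896821,  0.73171868],
       [ 0.        ,  0.        ,  0.        ,  1.        ]])}
top {'intrinsics': array([[586.90254584,   0.        , 317.97388037],
       [  0.        , 586.90254584, 243.59533103],
       [  0.        ,   0.        ,   1.        ]]), 'cam_to_world': array([[ 0.05479938,  0.97248546, -0.22642671,  0.3820427 ],
       [-0.99849603,  0.05374478, -0.01082446, -0.12325867],
       [ 0.00164262,  0.22667935,  0.97396806,  1.34177843],
       [ 0.        ,  0.        ,  0.        ,  1.        ]])}
```

View pics/scene0.png

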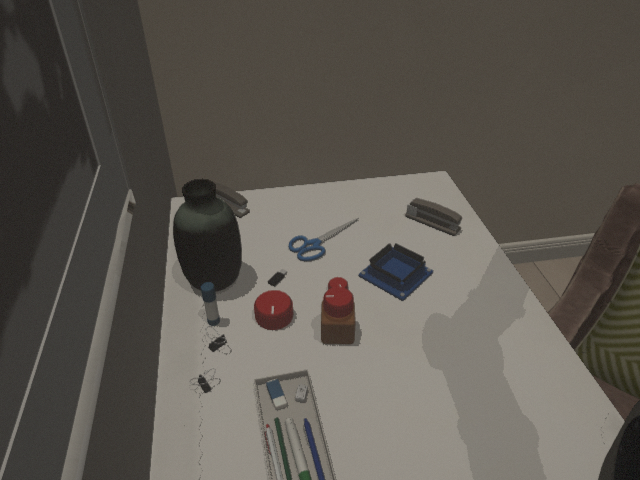

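View pics/top0.png

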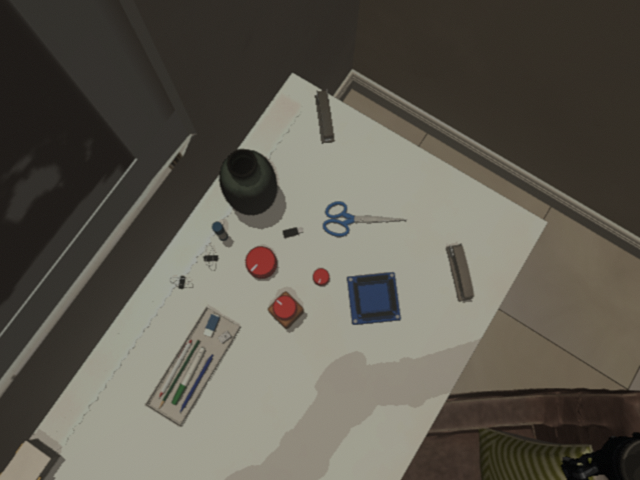

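The scene view shows the capped jar at about (338,315), a large red lid at (273,310) and a small one at (338,287). The holder is at (397,270). In the top view the jar's cap is at (285,306), the holder at (374,298), the large lid at (261,262) and the small one at (321,276). The jar's cap is the middle-sized one.

Run:
```python
from h import *
D={n:np.load(n+"0.npz") for n in("scene","top")}
def ray(n,u,v):
    K,T=D[n]["K"],D[n]["T"]; r=T[:3,:3]@np.array([(u-K[0,2])/K[0,0],-(v-K[1,2])/K[1,1],-1]); return T[:3,3],r
def tri(a,b):
    (o1,r1),(o2,r2)=ray("scene",*a),ray("top",*b)
    s=np.linalg.lstsq(np.c_[r1,-r2],o2-o1,rcond=None)[0]; p,q=o1+s[0]*r1,o2+s[1]*r2; return (p+q)/2,np.linalg.norm(p-q)
for n in D:
    p,d,K,T=[D[n][k] for k in("p","d","K","T")]; P=pts(d.astype(float),K,T)
    h=cv2.cvtColor(p,cv2.COLOR_RGB2HSV).astype(int); ok=d>0
    red=((h[...,0]<6)|(h[...,0]>174))&(h[...,1]>150)&(h[...,2]>70)
    N,L,S,C=cv2.connectedComponentsWithStats(red.astype(np.uint8))
    for i in range(1,N):
        if S[i,4]<60: continue
        Q=P[(L==i)&ok]; zt=np.percentile(Q[:,2],95); M=(L==i)&ok&(P[...,2]>zt-.005); A=Q[Q[:,2]>zt-.005]
        (cx,cy),rd=cv2.minEnclosingCircle(A[:,:2].astype(np.float32))
        print(n,"red px",C[i].round(1),S[i,4],"z",zt.round(4),"top c",cx,cy,"r",rd, "mean",A.mean(0).round(4))
        W=M&(h[...,1]<100); 
    blue=(h[...,0]>100)&(h[...,0]<125)&(h[...,1]>110)&ok
    N,L,S,C=cv2.connectedComponentsWithStats(blue.astype(np.uint8))
    i=1+np.argmax(S[1:,4]); Q=P[L==i]
    x,y,w,hh,_=S[i]; R=P[y-5:y+hh+5,x-5:x+w+5].reshape(-1,3)
    lip=R[(R[:,2]>.030)&(R[:,2]<.05)]; floor=Q[abs(Q[:,2]-np.median(Q[:,2]))<.006]
    print(n,"blue px",C[i],S[i],"z med",np.median(Q[:,2]),"rect",cv2.minAreaRect(Q[:,:2].astype(np.float32)),"lip",cv2.minAreaRect(lip[:,:2].astype(np.float32)),np.percentile(lip[:,2],95))
    # jar body: brown
    br=(h[...,0]>=4)&(h[...,0]<16)&(h[...,1]>90)&ok&(P[...,2]>.01)&(P[...,2]<.075)
    N,L,S,C=cv2.connectedComponentsWithStats(br.astype(np.uint8)); 
    for i in range(1,N):
        if S[i,4]<150: continue
        Q=P[L==i]
        if Q[:,0].max()<1.1: print(n,"brown",C[i],S[i,4],Q.min(0),Q.max(0),cv2.minAreaRect(Q[:,:2].astype(np.float32)))
for n,(x,y,w,hh) in dict(scene=(295,265,90,90),top=(245,265,90,90)).items():
    cv2.imwrite(f"pics/c_{n}.png",cv2.resize(D[n]["p"][y:y+hh,x:x+w,::-1],(540,540),interpolation=cv2.INTER_CUBIC))
im=[cv2.imread(f"pics/c_{n}.png") for n in D]; cv2.imwrite("pics/c.png",cv2.resize(np.hstack(im),(800,400)))
```

```text
scene red px [338.6 292.8] 387 z 0.0963 top c 0.5295922756195068 -0.04471605271100998 r 0.02382092922925949 mean [ 0.528  -0.0452  0.0947]
scene red px [272.3 302. ] 520 z 0.0402 top c 0.6369715332984924 0.0217775646597147 r 0.031701937317848206 mean [0.637  0.0211 0.0382]Traceback (most recent call last):
  File "<stdin>", line 24, in <module>
    return _quantile_unchecked(
        a, q, axis, out, overwrite_input, method, keepdims, weights)
    return _ureduce(a,
                    func=_quantile_ureduce_func,
    ...<5 lines>...
                    overwrite_input=overwrite_input,
                    method=method)
    r = func(a, **kwargs)
    result = _quantile(arr,
                       quantiles=q,
    ...<2 lines>...
                       out=out,
                       weights=wgt)
    slices_having_nans = np.isnan(arr[-1, ...])
                                  ~~~^^^^^^^^^
IndexError: index -1 is out of bounds for axis 0 with size 0
```

```bash
cat > m.py <<'E'
from h import *
D={n:np.load(n+"0.npz") for n in("scene","top")}
win=dict(scene=dict(hold=(352,238,90,64),jar=(310,275,60,75)),top=dict(hold=(340,264,70,68),jar=(258,282,56,56)))
for n in D:
    p,d,K,T=[D[n][k] for k in("p","d","K","T")]; P=pts(d.astype(float),K,T)
    h=cv2.cvtColor(p,cv2.COLOR_RGB2HSV).astype(int)
    def ray(u,v,z):
        r=T[:3,:3]@np.array([(u-K[0,2])/K[0,0],-(v-K[1,2])/K[1,1],-1]); return T[:3,3]+r*(z-T[2,3])/r[2]
    for w,(x,y,a,b) in win[n].items():
        Q=P[y:y+b,x:x+a][d[y:y+b,x:x+a]>0]; hh=h[y:y+b,x:x+a]
        print(n,w,"valid",len(Q),a*b,"z hist",np.histogram(Q[:,2],np.arange(-.005,.115,.005))[0])
        for lo,hi in ((.003,.02),(.02,.033),(.033,.05)) if w=="hold" else ((.01,.05),(.05,.07),(.088,.1)):
            A=Q[(Q[:,2]>lo)&(Q[:,2]<hi)]
            if len(A)>10: print("   ",lo,hi,len(A),"z",np.percentile(A[:,2],[5,50,95]).round(4),"rect",cv2.minAreaRect(A[:,:2].astype(np.float32)))
        if w=="hold":
            m=((hh[...,0]>95)&(hh[...,0]<130)&(hh[...,1]>90)).astype(np.uint8)
            c=max(cv2.findContours(m,0,2)[0],key=cv2.contourArea); 
            q=np.array([ray(u+x,v+y,.008)[:2] for u,v in c[:,0]],np.float32); print("   foot @z.008",len(c),cv2.minAreaRect(q))
        else:
            m=(((hh[...,0]<7)|(hh[...,0]>172))&(hh[...,1]>140)&(hh[...,2]>60)).astype(np.uint8)
            c=max(cv2.findContours(m,0,2)[0],key=cv2.contourArea)[:,0]; print("   red bbox",c.min(0)+[x,y],c.max(0)+[x,y])
im=[cv2.resize(D[n]["p"][y:y+hh,x:x+w,::-1],(400,400),interpolation=2) for n,(x,y,w,hh) in dict(scene=(295,265,90,90),top=(245,265,90,90)).items()]
cv2.imwrite("pics/c.png",np.hstack(im))
E
python3 m.py
```

```text
scene hold valid 5737 5760 z hist [1317 2025  918  305  174  186  240  186  278   95    0    0    0    0
    0    0    0    0    4    9    0    0    0]
    0.003 0.02 1531 z [0.0037 0.0088 0.018 ] rect ((0.5783795118331909, -0.25902095437049866), (0.18728747963905334, 0.20805852115154266), 44.55222702026367)
    0.02 0.033 540 z [0.0208 0.027  0.0323] rect ((0.5705090165138245, -0.24086400866508484), (0.08641485869884491, 0.08770071715116501), 8.1302490234375)
    0.033 0.05 445 z [0.0337 0.0381 0.0413] rect ((0.5713568925857544, -0.2405623197555542), (0.09310491383075714, 0.09069952368736267), 9.758219718933105)
   foot @z.008 48 ((0.5772228240966797, -0.2529198229312897), (0.05479702726006508, 0.045764077454805374), 8.057413101196289)
scene jar valid 4494 4500 z hist [1065 1433   92   63  102  202   60   73   67   61   65  115  237   71
   30   65   57   67   73  337  159    0    0]
    0.01 0.05 693 z [0.013  0.0238 0.0472] rect ((0.5652885437011719, -0.07683804631233215), (0.05919515714049339, 0.15970595180988312), 48.984188079833984)
    0.05 0.07 453 z [0.0512 0.0575 0.0672] re
[... 993 characters left out ...]
8697128, 0.06712691485881805), 9.474267959594727)
top jar valid 3129 3136 z hist [1207  950   50   10    7   11   15    5    1    8   14   84  137   29
    4    6    5    9   46  300  105    6    0]
    0.01 0.05 71 z [0.0126 0.027  0.0477] rect ((0.5284944772720337, -0.04652790725231171), (0.05361714959144592, 0.06013750657439232), 48.59391784667969)
    0.05 0.07 254 z [0.0515 0.0563 0.0614] rect ((0.5305659770965576, -0.044613271951675415), (0.0592811219394207, 0.058965638279914856), 48.672122955322266)
    0.088 0.1 434 z [0.0899 0.0934 0.0976] rect ((0.5306135416030884, -0.04400365427136421), (0.05004122480750084, 0.047975946217775345), 48.74287796020508)
   red bbox [273 296] [295 317]
```

View pics/c.png

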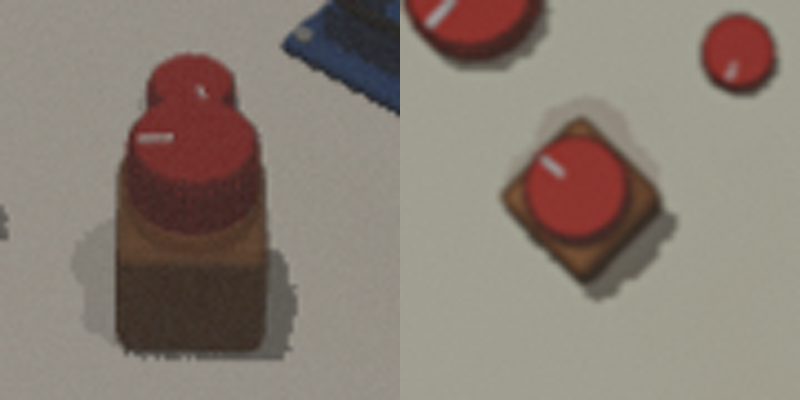

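The crops confirm the target: the mid-size cap on the amber jar, with the dash towards the upper left. In world coordinates:

| Item | x, y (m) | Yaw | Height (m) |
|---|---|---|---|
| Jar | (0.530, -0.044) | about 48.7° | cap top 0.094 |
| Holder | (0.5725, -0.2406) | about 9.2° | – |

I'll move above the jar, keeping the tool yaw as it is.

```bash
python3 -m creep '[[1,16,38,-3,0,0,0],[1,16,38,-3,0,0,0],[1,16,38,-3,0,0,0],[1,16,38,-3,0,0,0],[1,16,38,-3,0,0,0]]' 40; python3 -m creep '[[1,16,38,-3,0,0,0],[1,16,38,-3,0,0,0],[1,16,38,-3,0,0,0],[1,16,38,-3,0,0,0],[1,16,38,-3,0,0,0]]';python3 -m creep '[[1,16,38,-3,0,0,0],[1,16,38,-3,0,0,0],[1,16,38,-3,0,0,0],[1,16,38,-3,0,0,0],[1,0,0,0,0,0,0]]'
```

```text
t: 0.72
eef_pos: [0.3652, -0.4204, 0.2159]
tool_rot: [-0.0, 0.976, 0.216, -0.0]
contact_force: [1.3, 0.5, -0.0]
gripper_width: 1.001
grasp_force: 0.0
t: 1.35
eef_pos: [0.4451, -0.2306, 0.201]
tool_rot: [-0.0, 0.976, 0.216, -0.0]
contact_force: [0.6, 0.5, 0.7]
gripper_width: 0.998
grasp_force: 0.0
t: 1.98
eef_pos: [0.5097, -0.0761, 0.189]
tool_rot: [-0.001, 0.976, 0.219, 0.0]
contact_force: [0.3, -0.5, -1.0]
gripper_width: 0.999
grasp_force: 0.0
```

```bash
python3 -m creep '[[1,10,16,-10,0,0,0],[1,10,16,-10,0,0,0],[1,0,0,-10,0,0,0],[1,0,0,-15,0,0,0],[1,0,0,0,0,0,0]]' ; python3 -m creep '[[1,0,0,-20,0,0,0],[1,0,0,-20,0,0,0],[1,0,0,-20,0,0,0],[1,0,0,-15,0,0,0],[1,0,0,0,0,0,0]]'
python3 - <<'E'
from h import *
p,d,K,T,c=snap("scene");a=p[225:385,240:453,::-1]
q,*_=snap("top");b=q[230:390,200:413,::-1]
cv2.imwrite("pics/g.png",np.hstack([cv2.resize(a,(400,300)),cv2.resize(b,(400,300))]))
E
```

```text
t: 2.6
eef_pos: [0.5273, -0.0492, 0.1428]
tool_rot: [-0.0, 0.977, 0.215, -0.002]
contact_force: [0.0, -0.3, 0.1]
gripper_width: 1.005
grasp_force: 0.0
t: 3.22
eef_pos: [0.5282, -0.0483, 0.0685]
tool_rot: [-0.0, 0.976, 0.216, -0.001]
contact_force: [0.1, 0.8, -0.1]
gripper_width: 1.001
grasp_force: 0.0
```

View pics/g.png

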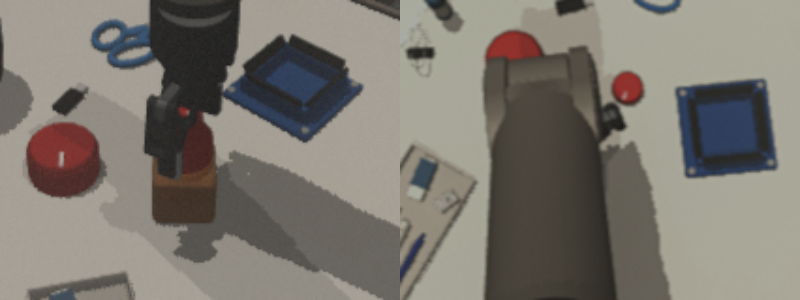

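The left half shows the open fingers straddling the cap at about (180,120). I'll nudge into position and grip.

```bash
python3 -m creep '[[1,2,4,-7,0,0,0],[1,0,0,0,0,0,0],[0.5,0,0,0,0,0,0],[-1,0,0,0,0,0,0],[-1,0,0,0,0,0,0]]' 50; python3 -m creep '[[-1,0,0,0,0,0,0],[-1,0,0,0,0,0,0],[-1,0,0,0,0,0,0],[-1,0,0,0,0,0,0]]'; python3 -m creep '[[-1,0,0,3,0,0,0],[-1,0,0,5,0,0,0],[-1,0,0,10,0,0,0],[-1,0,0,0,0,0,0]]'
```

```text
t: 3.95
eef_pos: [0.5312, -0.0442, 0.0628]
tool_rot: [0.0, 0.976, 0.216, 0.0]
contact_force: [-1.0, -0.9, 3.9]
gripper_width: 0.594
grasp_force: 51.3
t: 4.45
eef_pos: [0.5312, -0.0442, 0.0627]
tool_rot: [0.0, 0.976, 0.216, 0.0]
contact_force: [-0.7, -0.0, 5.3]
gripper_width: 0.602
grasp_force: 51.4
t: 4.95
eef_pos: [0.5317, -0.0439, 0.0813]
tool_rot: [0.0, 0.976, 0.216, 0.001]
contact_force: [0.2, -0.3, -3.0]
gripper_width: 0.597
grasp_force: 52.6
```

```bash
python3 -m creep '[[-1,0,0,15,0,0,0],[-1,0,0,20,0,0,0],[-1,0,0,20,0,0,0],[-1,0,-15,0,0,0,-0.08],[-1,5,-25,0,0,0,-0.09]]'; python3 -m creep '[[-1,6,-25,0,0,0,-0.09],[-1,6,-25,0,0,0,-0.09],[-1,6,-25,0,0,0,-0.09],[-1,6,-25,0,0,0,-0.09],[-1,6,-25,0,0,0,-0.09]]';  python3 -m creep '[[-1,5,-20,0,0,0,-0.07],[-1,0,-10,0,0,0,0],[-1,0,0,0,0,0,0],[-1,0,0,0,0,0,0]]'
cat > j.py <<'E'
from h import *
import sys
o=get_obs();print(o["eef_pos"],o["contact_force"])
H=[]
for n in("scene","top"):
    p,d,K,T,c=snap(n);P=pts(d.astype(float),K,T)
    h=cv2.cvtColor(p,cv2.COLOR_RGB2HSV).astype(int)
    br=(h[...,0]>=5)&(h[...,0]<18)&(h[...,1]>90)&(d>0)&(np.hypot(P[...,0]-o["eef_pos"][0],P[...,1]-o["eef_pos"][1])<.06)&(P[...,2]>.02)&(P[...,2]<.16)
    Q=P[br]
    if len(Q)>20:
        print(n,"jar",len(Q),"z",np.percentile(Q[:,2],[2,50,98]).round(4),cv2.minAreaRect(Q[:,:2].astype(np.float32)))
        zt=np.percentile(Q[:,2],98); b=Q[Q[:,2]<zt-.012]
        if len(b)>20: print("   sides",cv2.minAreaRect(b[:,:2].astype(np.float32)))
    u,v=(300,220) if n=="scene" else (300,220)
    H.append(cv2.resize(p[v:v+120,u+20:u+180,::-1],(400,300)))
cv2.imwrite(sys.argv[1],np.hstack(H))
E
python3 j.py pics/j1.png
```

```text
t: 5.58
eef_pos: [0.5361, -0.0839, 0.1362]
tool_rot: [-0.0, 0.991, 0.132, 0.0]
contact_force: [0.0, -0.5, -2.5]
gripper_width: 0.597
grasp_force: 53.0
t: 6.2
eef_pos: [0.5663, -0.2107, 0.1351]
tool_rot: [-0.0, 0.995, -0.095, -0.0]
contact_force: [0.1, 1.2, -3.7]
gripper_width: 0.6
grasp_force: 53.1
t: 6.7
eef_pos: [0.5709, -0.2376, 0.1352]
tool_rot: [-0.0, 0.992, -0.126, -0.0]
contact_force: [-0.6, 0.8, -3.5]
gripper_width: 0.596
grasp_force: 53.1
[ 0.5709223  -0.23764529  0.13520417] [-0.56864231  0.83863144 -3.45542488]
scene jar 883 z [0.0815 0.1171 0.1369] ((0.5546532273292542, -0.22658634185791016), (0.07511201500892639, 0.04477411508560181), 53.58099365234375)
   sides ((0.5534736514091492, -0.22367481887340546), (0.07429910451173782, 0.03905387222766876), 49.824012756347656)
```

View pics/j1.png

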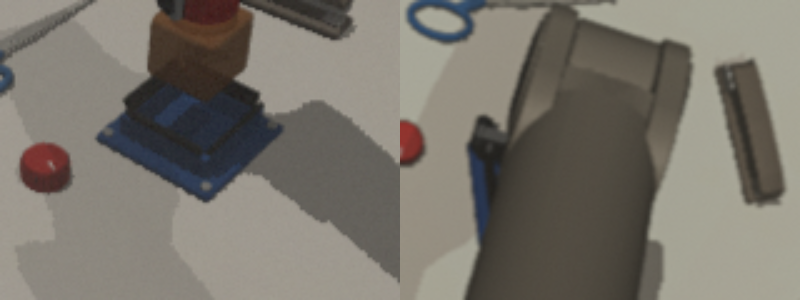

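The left half shows the jar hanging upright over the blue holder, roughly square with it. I'll check its yaw and centre from the two visible side faces.

```bash
cat > f.py <<'E'
from h import *
o=get_obs();e=o["eef_pos"]
p,d,K,T,c=snap("scene");P=pts(d.astype(float),K,T)
h=cv2.cvtColor(p,cv2.COLOR_RGB2HSV).astype(int)
m=(h[...,0]>=5)&(h[...,0]<18)&(h[...,1]>90)&(d>0)&(np.hypot(P[...,0]-e[0],P[...,1]-e[1])<.06)
base=e[2]-.0627  # jar underside est
m&=(P[...,2]>base+.016)&(P[...,2]<base+.052)
Q=P[m][:,:2]
rng=np.random.default_rng(0);R=Q
for k in range(2):
    best=None
    for _ in range(400):
        a,b=R[rng.choice(len(R),2,replace=False)]; t=b-a; L=np.linalg.norm(t)
        if L<.015: continue
        n=np.array([-t[1],t[0]])/L; i=abs((R-a)@n)<.002
        if best is None or i.sum()>best.sum(): best=i
    A=R[best]; c0=A.mean(0); n=np.linalg.svd(A-c0)[2][1]; n*=np.sign(n@(c0-e[:2]))
    print("face",len(A),"of",len(Q),"normal deg",np.degrees(np.arctan2(n[1],n[0])).round(1),"centre offset from TCP along n (mm)",round(((c0-.030*n-e[:2])@n)*1000,1))
    R=R[~best]
E
python3 f.py
```

```text
face 267 of 460 normal deg 100.7 centre offset from TCP along n (mm) -1.3
face 155 of 460 normal deg -171.5 centre offset from TCP along n (mm) 1.6
```

```bash
python3 -m creep '[[-1,3,-1.5,-10,0,0,0],[-1,0,0,-10,0,0,0],[-1,0,0,-8,0,0,0],[-1,0,0,-6,0,0,0],[-1,0,0,0,0,0,0]]'; python3 -m creep '[[-1,0,0,-6,0,0,0],[-1,0,0,-6,0,0,0],[-1,0,0,-5,0,0,0],[-1,0,0,0,0,0,0]]'
```

```text
t: 7.48
eef_pos: [0.5735, -0.2403, 0.1006]
tool_rot: [-0.0, 0.992, -0.127, -0.001]
contact_force: [-0.7, -0.2, -3.7]
gripper_width: 0.598
grasp_force: 53.1
t: 7.98
eef_pos: [0.5736, -0.2403, 0.0837]
tool_rot: [-0.0, 0.992, -0.127, -0.0]
contact_force: [-0.3, 0.2, -3.2]
gripper_width: 0.601
grasp_force: 53.1
```

```bash
python3 f.py
```

```text
face 150 of 234 normal deg 100.1 centre offset from TCP along n (mm) -1.3
face 64 of 234 normal deg -171.2 centre offset from TCP along n (mm) 1.4
```

```bash
python3 -m creep '[[-1,0,0,-4,0,0,0],[-1,0,0,-4,0,0,0],[-1,0,0,-3,0,0,0],[-1,0,0,0,0,0,0]]'; python3 -m creep '[[-1,0,0,-2,0,0,0],[-1,0,0,-1,0,0,0],[-1,0,0,0,0,0,0]]'
```

```text
t: 8.52
eef_pos: [0.5737, -0.2403, 0.0729]
tool_rot: [-0.0, 0.992, -0.127, -0.0]
contact_force: [0.5, -0.3, -3.5]
gripper_width: 0.597
grasp_force: 53.1
t: 8.9
eef_pos: [0.5741, -0.2405, 0.0708]
tool_rot: [0.0, 0.992, -0.127, 0.0]
contact_force: [-1.5, 0.4, 2.0]
gripper_width: 0.598
grasp_force: 53.7
```

Contact with the floor came at the expected height. I'll turn anticlockwise about the cap axis, about 0.16 rad per row, watching the forces.

```bash
python3 -m creep '[[-1,0,0,-1,0,0,0],[-1,0,0,0,0,0,0],[-1,0,0,0,0,0,0.1],[-1,0,0,0,0,0,0.16],[-1,0,0,0,0,0,0]]' 60; python3 -c "
from station import *;o=get_obs();print(o['torque'],o['q'][6])"; python3 -m creep '[[-1,0,0,0,0,0,0.16],[-1,0,0,0,0,0,0.16],[-1,0,0,0,0,0,0.16],[-1,0,0,0,0,0,0]]'; python3 -c "
from station import *;o=get_obs();print(o['torque'],o['q'][6])"
```

```text
t: 9.52
eef_pos: [0.5753, -0.2409, 0.0708]
tool_rot: [0.0, 1.0, 0.004, 0.002]
contact_force: [-1.9, -0.1, 6.9]
gripper_width: 0.594
grasp_force: 61.4
[0.08175156 0.30834738 0.124601  ] -1.3414815363458572
t: 10.02
eef_pos: [0.5756, -0.2409, 0.0708]
tool_rot: [0.001, 0.97, 0.241, 0.002]
contact_force: [-0.8, 0.1, 6.4]
gripper_width: 0.6
grasp_force: 61.5
[0.06665563 0.08294021 0.15719776] -0.9405272491140857
```

```bash
python3 -m creep '[[-1,0,0,0,0,0,0.16],[-1,0,0,0,0,0,0.16],[-1,0,0,0,0,0,0.14],[-1,0,0,0,0,0,0.1],[-1,0,0,0,0,0,0]]'; python3 -c "
from station import *;o=get_obs();print(o['torque'],o['q'][6])"; python3 j.py pics/j2.png
```

```text
t: 10.65
eef_pos: [0.5763, -0.2409, 0.0714]
tool_rot: [0.002, 0.866, 0.5, 0.002]
contact_force: [-0.3, 1.2, 9.7]
gripper_width: 0.596
grasp_force: 61.8
[ 0.13067143  0.16273691 -0.01115112] -0.46977511916118786
[ 0.57627374 -0.24087335  0.07144271] [-0.29224148  1.19155711  9.6535728 ]
scene jar 460 z [0.0311 0.0634 0.0783] ((0.5699653029441833, -0.2392435520887375), (0.05769123136997223, 0.05963762849569321), 11.17947006225586)
   sides ((0.5699653029441833, -0.2392435520887375), (0.05769123136997223, 0.05963762849569321), 11.17947006225586)
top jar 53 z [0.0587 0.064  0.1273] ((0.5695569515228271, -0.21294152736663818), (0.052584368735551834, 0.00644179992377758), 3.853832483291626)
   sides ((0.5747241973876953, -0.2127636820077896), (0.042182810604572296, 0.00584041653200984), 8.868956565856934)
```

View pics/j2.png

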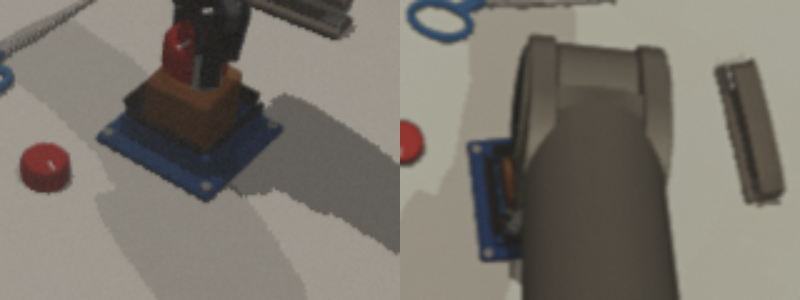

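The jar sits in the holder and hasn't turned with the cap. Twist torque fell to about zero while the upward force rose, as expected when the lugs come free and the seal springs. I'll lift slowly.

```bash
python3 -m creep '[[-1,0,0,2,0,0,0],[-1,0,0,2,0,0,0],[-1,0,0,2,0,0,0],[-1,0,0,0,0,0,0]]'; python3 -m creep '[[-1,0,0,3,0,0,0],[-1,0,0,3,0,0,0],[-1,0,0,0,0,0,0]]'; python3 j.py pics/j3.png
```

```text
t: 11.25
eef_pos: [0.5738, -0.2405, 0.0752]
tool_rot: [-0.0, 0.866, 0.499, -0.0]
contact_force: [-0.0, 0.3, -0.7]
gripper_width: 0.601
grasp_force: 62.3
t: 11.62
eef_pos: [0.5741, -0.2404, 0.0816]
tool_rot: [0.0, 0.866, 0.499, 0.0]
contact_force: [-0.5, -0.6, -0.2]
gripper_width: 0.601
grasp_force: 62.4
[ 0.57408042 -0.24039588  0.08164096] [-0.45841815 -0.61609375 -0.2377727 ]
scene jar 560 z [0.0316 0.0649 0.089 ] ((0.5702382326126099, -0.237914577126503), (0.05818390101194382, 0.05901215970516205), 12.182916641235352)
   sides ((0.5702382326126099, -0.237914577126503), (0.05818390101194382, 0.05901215970516205), 12.182916641235352)
top jar 53 z [0.0575 0.0645 0.1322] ((0.5731977820396423, -0.21264390647411346), (0.04484373703598976, 0.007156450301408768), 1.1933512687683105)
   sides ((0.576175332069397, -0.21265475451946259), (0.038975682109594345, 0.006521972827613354), 3.289200782775879)
```

```bash
python3 -m creep '[[-1,0,0,4,0,0,0],[-1,0,0,5,0,0,0],[-1,0,0,6,0,0,0],[-1,0,0,6,0,0,0],[-1,0,0,0,0,0,0]]'; python3 -m creep '[[-1,0,0,6,0,0,0],[-1,0,0,6,0,0,0],[-1,0,0,4,0,0,0],[-1,0,0,0,0,0,0],[-1,0,0,0,0,0,0]]'; python3 j.py pics/j4.png
python3 - <<'E'
from h import *
s=open("f.py").read().replace('base=e[2]-.0627','base=.008').replace('base+.016','base+.033').replace('base+.052','base+.055')
exec(s)
E
```

```text
t: 12.35
eef_pos: [0.5744, -0.2406, 0.1031]
tool_rot: [0.001, 0.866, 0.499, 0.0]
contact_force: [0.2, -0.3, -0.2]
gripper_width: 0.595
grasp_force: 62.4
t: 12.98
eef_pos: [0.5738, -0.2404, 0.1182]
tool_rot: [-0.0, 0.866, 0.499, -0.0]
contact_force: [0.6, 0.4, -0.0]
gripper_width: 0.6
grasp_force: 62.4
[ 0.57381794 -0.24044057  0.11818875] [ 0.55243736  0.36031702 -0.04122659]
scene jar 760 z [0.0321 0.0675 0.131 ] ((0.5703181028366089, -0.2383975386619568), (0.057735417038202286, 0.05789946764707565), 13.414251327514648)
   sides ((0.5703181028366089, -0.2383975386619568), (0.057735417038202286, 0.05789946764707565), 13.414251327514648)
top jar 85 z [0.0588 0.0655 0.1383] ((0.5767601728439331, -0.21424797177314758), (0.042808935046195984, 0.009485476650297642), 4.584488391876221)
   sides ((0.5767601728439331, -0.21424797177314758), (0.042808935046195984, 0.009485476650297642), 4.584488391876221)
face 104 of 160 normal deg 101.5 centre offset from TCP along n (mm) -2.3
face 42 of 160 normal deg -167.6 centre offset from TCP along n (mm) 0.4
```

View pics/j4.png

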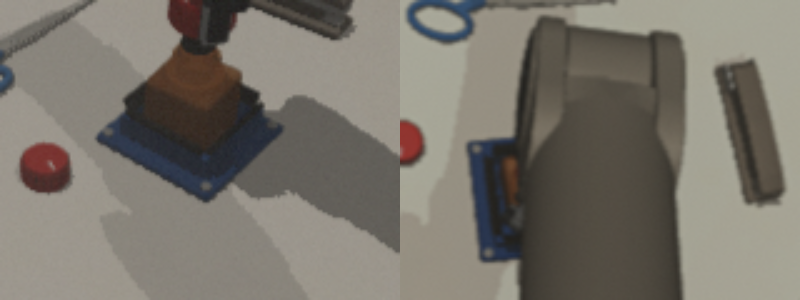

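The cap is clear, held about 21 mm above the open jar. The jar is seated, with its shoulder at 0.066 m as it should be.

```bash
python3 -c "
from station import *;print(hand_in())"
```

```text
the job is handed in; nothing more can be done
None
```

I handed in the job at about 13 s of the 51 s allowed: the jar is upright and seated in the blue holder, and the unscrewed cap is held about 21 mm above its mouth, centred to about 2 mm.

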